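# Load a test cassette into the reader and click its carriage home

### The job

Read the test cassette that lies by itself on the right of the bench: lay it face up and flat in the nest of the reader's pulled-out carriage (either way round), then push the carriage by its upright tab into the reader until the spring detent clicks and it stays fully home. Leave the small bottle and the petri dish where they are.

Things in the scene. Friction and masses are not known exactly. Their poses are not given: they have to be found in the camera images.
- cassette_center (a point): Centre (half-way up) of the loose cassette to load: a flat white plate 37 x 62 x 6 mm, about 15 g, starting face up on the bench at the right, apart from the fixed row of other cassettes at the left. Its x runs along the 37 mm width, y along the 62 mm length, z up out of its face. Grasp it across the 37 mm at mid-length.
- reader: Reader, fixed at a place and yaw that vary: white hood 110 mm deep, 108 wide, 63 high, with a flat grey base (top at z = 10 mm) reaching 135 mm out in front of the mouth, 104 mm wide. Origin at bench level under the middle of the mouth; x points into the hood, y left, z up. The carriage slides along x.
- nest (a point): Where the cassette's centre lies when seated, 31 mm above the bench; x = slide direction, into the reader; the cassette's 62 mm length goes along x. It rests on a black pedestal 60 x 30 mm, top 28 mm above the bench (carriage deck beside it: 18 mm). End guides 30 mm wide and four 10 mm corner guides at the long sides leave 42 mm free for fingers at mid-length.
- nest_lip (a point): Point on the nest's axis at the height of the guides' upper edge, 6 mm above the nest point; axes as the nest's. The guides leave the seated cassette 1.5 mm of play on every side; from 31 to 37 mm above the bench their lips flare outward by 4 mm and guide it in.
- push_tab (a point): Middle of the front face of the carriage's upright aluminium push tab: 8 mm thick, 44 mm wide, from 12 to 52 mm above the bench (this point 36 mm), 62 mm in front of the nest's centre. Axes as the nest's. It is pushed along +x; when the carriage is home its face is still 32 mm in front of the mouth.
- carriage (a joint): Carriage position in m: 0 = fully out, 0.100 = home (stops at both); starts between 0 and 0.02. Friction 1 N. From about 0.087 to 0.095 a spring plunger rides up a ridge (5 to 13 N of push; let go there, it springs back out to 0.087 or less); past 0.095 the plunger drops behind the ridge and draws the carriage to 0.100 and holds it.
- small_bottle: Small white bottle, 25 mm across and 56 mm high, loose, standing to the left of the carriage; origin at the centre of its underside. To be left alone.
- petri_dish: Flat round petri dish, 57 mm across and 4 mm high, loose, lying on the bench behind the place where the cassette starts; origin at the centre of its underside. To be left alone.
There are look-alikes about, which are no part of the job. What is shaped like the part that bears cassette_center but black, orange or red is not meant.

How it is judged:
By the outcome, as a careful person would: the job done as asked, in the order asked, and still so for the second after the job is handed in, with the robot touching nothing.
It also fails if it takes over 48 s, if anything falls off the work surface, if the arm or the gripper's body presses on something with over 40 N, if the wrist force passes 120 N, or if a joint passes its speed limit or range.

### The arm

A 6-joint arm with a two-finger parallel gripper is mounted at the origin on a cart in front of the work surface, level with it; the furniture and walls round the work are solid. World frame = base frame: x ahead of the robot, y to its left, z up, the work surface at z = 0. Lengths are in mm, angles in rad, forces in N, time in s.
With the tool pointing down it reaches from about 300 to 850 mm from the base axis. Payload 4.2 kg.
Tool frame: the origin (TCP) lies on the centre line of the jaws, within the pads' length; the fingertips stand 25 mm ahead of it and the grasp point (between the pads) lies 6 mm ahead of it; z points along the fingers, y is the direction in which the jaws open and shut (so a half turn about z gives the same grasp; the last joint's range is limited). The gripper opens to 91 mm and grips with 3 to 60 N. Pads are 32 mm wide; open, the fingers measure 118 mm over their backs; the gripper's body (76 mm by 178 mm) begins 60 mm behind the grasp point.
Start: joints at [-0.02, 0.32, 1.565, -0, 1.257, -0.02], TCP at [575.014, 0, 238.976] pointing down, gripper open.
Joint ranges: [-3.11, 3.11], [-0.84, 2.01], [0.21, 2.61], [-1.34, 4.49], [0.05, 2.63], [-2.56, 2.56]. Speed limits (rad/s): [2.57, 2.57, 3.14, 3.14, 3.14, 3.14].

### API

Orientations are given as a 3x3 rotation matrix whose columns are the frame's x, y, z axes.
In Python, from cell import robot gives the robot as it stands. The module is installed in compiled form; this text tells all that it offers.
- The arm moves only by the tool apply_moves, never from a script. Its argument "steps" is a list that holds one entry, the list of rows, each a list of 6 numbers: the shift along the tool's x, y, z in mm, then the turn, a rotation vector about the tool's x, y, z in rad. In form: [[[tx, ty, tz, ax, ay, az], ...]]. A call has 1 to 12 rows; each row shifts and turns the commanded pose from where the row before left it, along the tool's axes as they then stand; what a row does not reach is not made up. A row lasts 1/8 s, in which the tool goes at most 62.5 mm and 10.7 degrees, less where a joint would pass 70% of its speed; a pose out of reach is approached as far as the arm can. A call is refused whole if a number of a shift passes 62.5 or a number of a turn 0.188, either way. A call with a gripper value outside its range is refused whole. "claw" is the opening, from -1 (shut) to 1 (fully open), so that 0 is half open, set as the call begins (left out, the last holds). The fingers move at their own pace and stop on an object; "force" is the grip in N (left out, the last holds). Time passes only in rows, so rows that do not move let the fingers close. It gives the time, the measured TCP pose, the force and the opening at its end, in the units of the state.
- robot.read_state(): the state, without advancing time (a new reading comes with each control period).
- robot.camera(name): name is "scene" or "side" or "wrist"; returns (picture, depth): 480x640x3 uint8, red, green, blue; 480x640 float32, mm along the optical axis (not along the pixel's ray), 0 where there is no reading.
- robot.get_calibration(name): a dict with "intrinsics" (3x3 intrinsics, pixels), "cam_to_world" (4x4, takes a point from camera to world coordinates); the wrist camera has in their place "tool_from_camera" (4x4, takes a point from camera to tool coordinates, whose origin is the TCP and whose axes are the flange's). Camera axes: x right, y down, z forward; pixel columns grow to the right and rows downward; lengths in mm; the calibration is good to about 2 mm. A picture is of the moment at which its call begins: read the wrist's pose just before it. get_calibration takes no time and is no camera call.
- robot.job_done(): hands the job in, once; it reports no verdict.
The state is a dict: "clock": time; "q": joint angles; "qd": joint speeds; "joint_efforts": joint torques, N m; "ee_pos": TCP position; "tool_rot": TCP orientation; "ft_force": force on the tool from outside, world axes, zero at the start; "ft_torque": the same for the moment, N m; "opening": opening from 0.0 (shut) to 1.0 (fully open).
Only numpy, scipy, OpenCV 4.12 (cv2) and the standard library are available. Lean on these libraries where they do the work, as an engineer would, in place of code of your own. Each camera call takes 0.05 s, during which the arm holds its last target. There are 200 camera calls.

## Working session

There is one attempt and no reset: what is moved stays moved. The work goes in short steps, Python scripts to look and compute and a tool call to move; the robot and the scene stay as the last step left them, time stands still between calls to the robot, and variables do not carry over. Pictures are saved under pics/ and viewed, about 8 in all and at most 12, crops included, and the job is handed in when it is done.

Besides the shell and the picture viewer there is one more tool, called as name([rows], argument=value, ...), one row to a line, values as JSON. apply_moves: Moves the arm, as the interface text tells. Its arguments: {"type":"object","properties":{"steps":{"type":"array","items":{"type":"array","items":{"type":"array","items":{"type":"number"}}}},"claw":{"type":"number"},"force":{"type":"number"}},"required":["steps"]}

```bash
mkdir -p pics; cat > h.py <<'E'
import numpy as np, cv2
from cell import robot
def grab(n):
    s=robot.read_state(); im,d=robot.camera(n); c=robot.get_calibration(n)
    K=np.array(c["intrinsics"])
    if n=="wrist":
        T=np.eye(4);T[:3,:3]=s["tool_rot"];T[:3,3]=s["ee_pos"];T=T@np.array(c["tool_from_camera"])
    else: T=np.array(c["cam_to_world"])
    v,u=np.mgrid[:480,:640]
    P=np.stack([(u-K[0,2])/K[0,0]*d,(v-K[1,2])/K[1,1]*d,d],-1)@T[:3,:3].T+T[:3,3]
    P[d==0]=np.nan
    return im,P
def save(f,im): cv2.imwrite("pics/"+f,im[...,::-1])
E
python3 - <<'E'
from h import *
for n in("scene","side","wrist"):
    im,P=grab(n);np.savez(n+"0.npz",im=im,P=P);save(n+"0.png",im)
a=[cv2.imread(f"pics/{n}0.png") for n in("scene","side")]
cv2.imwrite("pics/both.png",np.hstack([cv2.resize(x,(400,300)) for x in a]))
print(robot.read_state())
E
```

```text
{'clock': 0.15, 'q': array([-2.00352690e-02,  3.20130088e-01,  1.56541447e+00, -1.18573200e-05,
        1.25741763e+00, -2.00031489e-02]), 'qd': array([ 0.00051924, -0.00193602, -0.0048463 , -0.00043696, -0.00016564,
       -0.00137698]), 'joint_efforts': array([-5.72294630e-04, -4.12774551e+01, -2.32154489e+01,  7.26667210e-02,
        4.33494255e-02, -9.00343002e-05]), 'ee_pos': array([ 5.74636380e+02, -1.57315823e-02,  2.38315914e+02]), 'tool_rot': array([[ 2.84680318e-05,  9.99999062e-01, -1.36948646e-03],
       [ 9.99999999e-01, -2.84459281e-05,  1.61595991e-05],
       [ 1.61206276e-05, -1.36948692e-03, -9.99999062e-01]]), 'ft_force': array([ 0.65967294, -0.73746566, -0.09991256]), 'ft_torque': array([-0.05086445, -0.03342574, -0.00122943]), 'opening': 0.9977680585943435}
```

View pics/scene0.png

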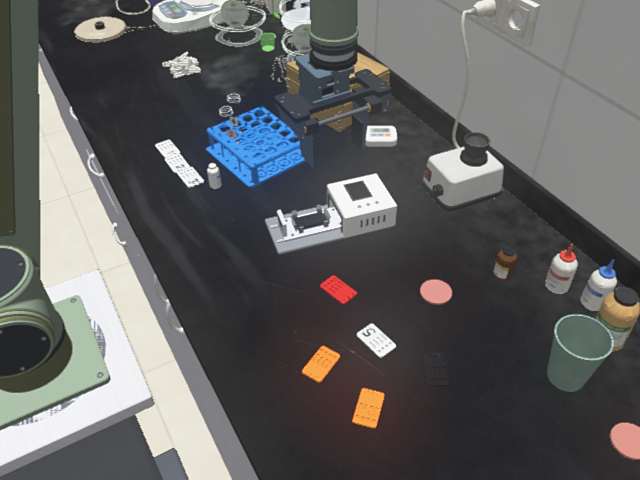

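View pics/wrist0.png

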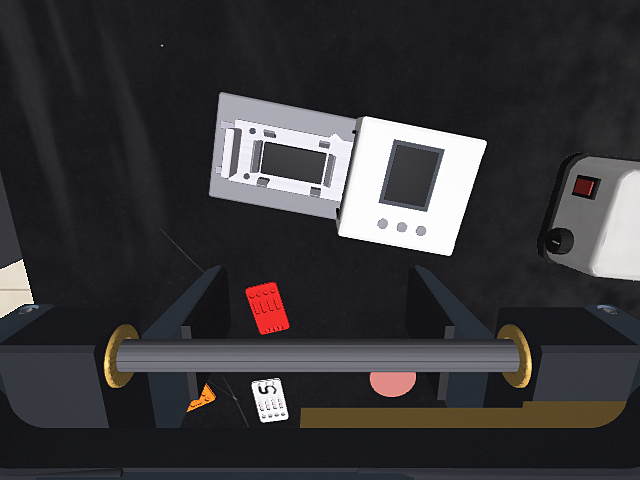

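The white cassette is at scene (376,340) and wrist (269,399). The look-alikes are red (338,290), orange (321,363) and (369,408), and black (435,368); the white row at (180,163) is the fixed one. The lone white one fits. The reader is at (330,215), with its carriage towards the robot, and the petri dish is at (436,292).

```bash
python3 - <<'E'
from h import *
def rect(p):
    r=cv2.minAreaRect(p[:,:2].astype(np.float32)); return np.round(r[0],1),np.round(r[1],1),round(r[2],1)
def blob(n,mask,seed):
    k,l=cv2.connectedComponents(mask.astype(np.uint8)); return l==l[seed[1],seed[0]]
for n,seed in(("scene",(362,335)),("wrist",(258,410))):
    z=np.load(n+"0.npz");im,P=z["im"],z["P"]
    m=cv2.morphologyEx(((im.min(-1)>120)).astype(np.uint8),cv2.MORPH_CLOSE,np.ones((5,5)))
    b=blob(n,m,seed); p=P[b];p=p[np.isfinite(p[:,0])]
    print(n,"cassette",b.sum(),rect(p),np.median(p[:,2]))
    # pieces of reader by height
    g=np.isfinite(P[...,2])
    Z=P[...,2]
    for nm,lo,hi in(("base",7,13),("deck",15,21),("ped",25,30),("guides",33,40),("tab",46,56),("hood",58,68)):
        m=g&(Z>lo)&(Z<hi)&(P[...,0]>380)&(P[...,0]<800)&(P[...,1]>-0)&(P[...,1]<230)
        m=m.astype(np.uint8)
        k,l,s,c=cv2.connectedComponentsWithStats(m)
        for i in np.argsort(-s[1:,4])[:3]+1:
            if s[i,4]>60:print(n,nm,s[i,4],c[i].round(),rect(P[l==i]),np.median(P[l==i][:,2]).round(1))
z=np.load("wrist0.npz");s=z["im"][80:270,190:370]
c=np.vstack([cv2.resize(s,None,fx=3,fy=3)[:400],cv2.resize(z["im"][370:430,190:370],None,fx=3,fy=3)])
save("crop1.png",c)
E
```

```text
scene cassette 729 (array([ 516. , -247.8]), array([42.1, 68.4]), 8.4) 4.399670953006876
scene base 793 [295. 237.] (array([536.6,  48.6]), array([106.6, 135.3]), 79.1) 9.5
scene base 73 [306. 211.] (array([566.9,  89.3]), array([15.7, 44.1]), 82.1) 9.9
scene deck 576 [313. 226.] (array([551. ,  46.7]), array([ 68.7, 122.8]), 76.2) 17.6
scene ped 336 [310. 219.] (array([550.4,  50.3]), array([47.6, 70.1]), 85.2) 27.4
scene tab 79 [282. 218.] (array([494.2,  58.2]), array([45.8,  8.5]), 77.7) 50.5
scene tab 76 [334. 202.] (array([604.2,  46.3]), array([87.9,  4.2]), 79.4) 49.4
scene hood 1400 [357. 192.] (array([658.5,  37.5]), array([ 92.3, 110. ]), 80.2) 62.7
wrist cassette 1226 (array([ 514.4, -250.1]), array([38.6, 67.4]), 9.1) 4.984215621922715
wrist base 6134 [272. 148.] (array([537.4,  52.9]), array([103.9, 136.9]), 79.6) 9.9
wrist deck 4043 [292. 159.] (array([547.5,  53.2]), array([ 64.8, 116. ]), 79.4) 18.0
wrist ped 1965 [293. 163.] (array([551. ,  50.3]), array([30.1, 60.2]), 79.2) 28.0
wrist guides 184 [254. 157.] (array([515.5,  56.7]), array([29.3,  5.5]), 80.9) 36.0
wrist guides 166 [330. 171.] (array([586.5,  43.5]), array([29.9,  5.6]), 79.5) 35.8
wrist guides 74 [235. 151.] (array([497.7,  60.8]), array([43.2,  3.4]), 83.0) 36.5
wrist tab 491 [228. 153.] (array([494. ,  61.2]), array([43.4,  9. ]), 78.5) 51.6
wrist tab 290 [349. 171.] (array([603.2,  46.5]), array([92.7,  2.4]), 79.2) 48.3
wrist hood 12067 [410. 174.] (array([657.7,  36.7]), array([ 95. , 109.4]), 79.3) 63.2
```

View pics/crop1.png

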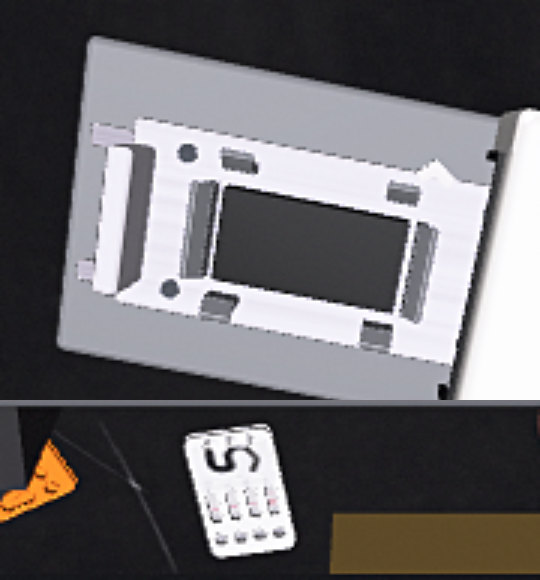

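apply_moves([
  [[-50,-12,12,0,0,0],[-50,-12,12,0,0,0],[-50,-12,12,0,0,0],[-50,-12,12,0,0,0],[-50,-12,12,0,0,0],[0,0,10,0,0,-0.159],[0,0,0,0,0,0],[0,0,0,0,0,0]],
], claw=0.25)

```text
clock: 1.15
ee_pos: [515.3, -249.6, 169.2]
tool_rot: [[-0.157, 0.988, 0.0], [0.988, 0.157, -0.0], [-0.0, 0.0, -1.0]]
ft_force: [-0.6, 0.1, 0.1]
opening: 0.624
```

```bash
cat >> h.py <<'E'
def rect(p):
    r=cv2.minAreaRect(p[:,:2].astype(np.float32)); return np.round(r[0],1),np.round(r[1],1),round(r[2],1)
E
python3 - <<'E'
from h import *
s=robot.read_state();print(s["ee_pos"],s["tool_rot"].round(4),s["opening"])
im,P=grab("wrist");save("w1.png",im)
for nm,col in(("white",(im.min(-1)>120)),("orange",(im[...,0]>180)&(im[...,2]<80)),("pink",(im[...,0]>180)&(im[...,2]>90)&(im[...,2]<160))):
    m=cv2.morphologyEx((col&(P[...,2]<15)).astype(np.uint8),cv2.MORPH_CLOSE,np.ones((7,7)))
    k,l,st,c=cv2.connectedComponentsWithStats(m)
    for i in range(1,k):
        if st[i,4]>500:
            p=P[l==i];p=p[np.isfinite(p[:,0])];print(nm,st[i,4],c[i].round(),rect(p),np.median(p[:,2]))
E
```

```text
[ 515.29167443 -249.61564574  169.21329483] [[-1.569e-01  9.876e-01  3.000e-04]
 [ 9.876e-01  1.569e-01 -0.000e+00]
 [-1.000e-04  3.000e-04 -1.000e+00]] 0.6244471366395615
white 3353 [344.  66.] (array([ 516.4, -118.2]), array([34.4, 59.6]), 14.9) 5.052244914057894
white 1578 [  5. 252.] (array([-461. , -675.7]), array([642.5,  60. ]), 84.9) -850.5943060800765
white 3307 [496. 211.] (array([ 668.6, -211.9]), array([59.5, 56.4]), 1.9) 5.057117636029972
white 2898 [316. 223.] (array([ 514.3, -248.8]), array([37.9, 63.8]), 9.4) 5.044962709801382
orange 1950 [344.  58.] (array([ 516.3, -118.1]), array([36.7, 62.1]), 14.8) 4.743342309929801
orange 1678 [205. 197.] (array([ 409.5, -243.5]), array([65.4, 37.3]), 26.9) 4.73338283394429
pink 3784 [345.  63.] (array([ 516.3, -118.1]), array([35. , 60.1]), 15.1) 5.079873256382712
pink 1495 [212. 194.] (array([ 420.5, -237.8]), array([38.2, 34.7]), 27.4) 4.771156196228105
```

View pics/w1.png

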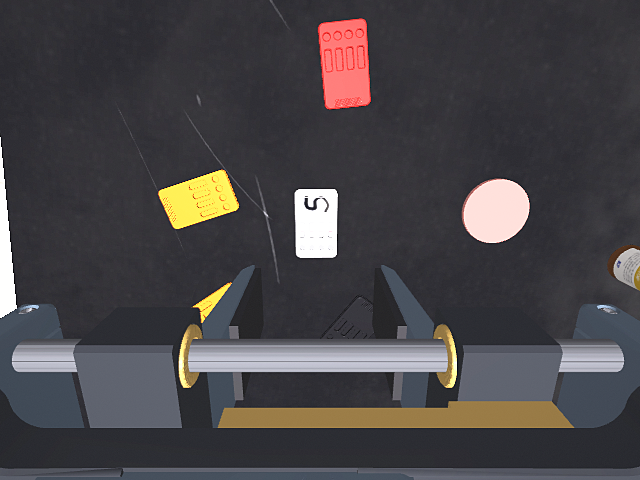

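The white cassette is at wrist pixel (316,223), which gives (514.3, -248.8) mm and a yaw of 9.4°. It lies between the fingers, with the dish (496,211) and the orange ones clear. I'm descending now.

apply_moves([
  [[0.5,-0.9,30,0,0,-0.005],[0,0,40,0,0,0],[0,0,40,0,0,0],[0,0,22,0,0,0],[0,0,8,0,0,0],[0,0,2.5,0,0,0],[0,0,0,0,0,0],[0,0,0,0,0,0]],
])

```text
clock: 2.2
ee_pos: [514.7, -249.9, 27.5]
tool_rot: [[-0.163, 0.987, 0.002], [0.987, 0.163, -0.001], [-0.001, 0.002, -1.0]]
ft_force: [-0.1, -0.4, -0.5]
opening: 0.623
```

apply_moves([
  [[0.5,0,1.0,0,0,0],[0,0,0,0,0,0]],
])

```text
clock: 2.45
ee_pos: [514.0, -249.2, 25.7]
tool_rot: [[-0.163, 0.987, 0.0], [0.987, 0.163, -0.0], [-0.0, 0.0, -1.0]]
ft_force: [-0.4, -1.0, -0.3]
opening: 0.627
```

apply_moves([
  [[0,0,0,0,0,0],[0,0,0,0,0,0],[0,0,0,0,0,0],[0,0,0,0,0,0],[0,0,0,0,0,0]],
], claw=-0.4, force=12)

```text
clock: 3.08
ee_pos: [514.0, -249.2, 25.5]
tool_rot: [[-0.163, 0.987, 0.0], [0.987, 0.163, -0.0], [-0.0, 0.0, -1.0]]
ft_force: [-0.2, -0.3, 0.1]
opening: 0.406
```

apply_moves([
  [[0,0,-20,0,0,0],[0,0,-50,0,0,0],[0,0,-50,0,0,0],[48.2,14.2,0,0,0,0],[48.2,14.2,0,0,0,0],[48.2,14.2,0,0,0,0],[48.2,14.2,0,0,0,0],[48.2,14.2,0,0,0,0],[48.2,14.2,0,0,0,0],[0,0,0,0,0,-0.174],[0,0,0,0,0,-0.174],[0,0,0,0,0,-0.174]],
])

```text
clock: 4.58
ee_pos: [550.6, 50.4, 145.4]
tool_rot: [[-0.638, 0.77, -0.0], [0.77, 0.638, -0.0], [0.0, -0.0, -1.0]]
ft_force: [-0.4, -0.0, -0.4]
opening: 0.406
```

apply_moves([
  [[0,0,0,0,0,-0.174],[0,0,0,0,0,-0.174],[0,0,0,0,0,-0.174],[0,0,0,0,0,-0.174],[0,0,0,0,0,0],[0,0,0,0,0,0]],
])

```text
clock: 5.32
ee_pos: [550.7, 50.1, 145.4]
tool_rot: [[-0.982, 0.19, -0.0], [0.19, 0.982, 0.0], [0.0, -0.0, -1.0]]
ft_force: [-0.7, -0.3, -0.2]
opening: 0.405
```

```bash
python3 - <<'E'
from h import *
s=robot.read_state();R=s["tool_rot"];print(s["ee_pos"],R.round(4),s["opening"],s["q"],np.degrees(np.arctan2(R[1,1],R[0,1])))
im,P=grab("wrist");save("w2.png",im);np.savez("w2.npz",im=im,P=P)
Z=P[...,2]
for nm,lo,hi in(("base",7,13),("deck",15,21),("ped",25,30),("guides",33,40),("tab",46,56),("hood",58,68)):
    m=((Z>lo)&(Z<hi)).astype(np.uint8)
    k,l,st,c=cv2.connectedComponentsWithStats(m)
    for i in np.argsort(-st[1:,4])[:3]+1:
        if st[i,4]>100:print(nm,st[i,4],c[i].round(),rect(P[l==i]))
E
```

```text
[550.74047762  50.06879699 145.44244464] [[-0.9818  0.19   -0.    ]
 [ 0.19    0.9818  0.    ]
 [ 0.     -0.     -1.    ]] 0.40547213629955664 [ 6.98629782e-02  3.61614095e-01  1.75416047e+00  5.94638484e-06
  1.02583943e+00 -1.30974562e+00] 79.04557357983536
base 9558 [317. 185.] (array([529.5,  54.4]), array([103.9, 121. ]), 79.3)
base 5624 [580. 190.] (array([572.8, 276.2]), array([168. ,  75.1]), 9.5)
base 708 [626. 178.] (array([552.3, 293.4]), array([28.7, 21.2]), 5.5)
deck 3254 [317. 196.] (array([522.8,  55.7]), array([60.1, 67. ]), 79.4)
deck 262 [606.  21.] (array([440.5, 268.9]), array([24.4, 10.8]), 19.6)
deck 106 [552. 145.] (array([512.8, 232.4]), array([ 8.1, 15.8]), 51.6)
ped 1467 [317. 220.] (array([534.8,  53.4]), array([30. , 27.7]), 79.7)
ped 223 [617.  19.] (array([441.9, 268.7]), array([23.3,  8.7]), 27.1)
guides 294 [628.  16.] (array([442.6, 267.9]), array([20.9,  7. ]), 27.8)
guides 259 [317. 196.] (array([515.2,  57.2]), array([29.7,  5.1]), 79.4)
guides 144 [569. 146.] (array([512.8, 232.7]), array([ 8.9, 15.9]), 51.2)
tab 4996 [608. 196.] (array([566.6, 252. ]), array([130.3,  38.9]), 4.4)
tab 907 [316. 167.] (array([493.4,  61.1]), array([43.8,  8.3]), 79.0)
tab 369 [626. 246.] (array([584.2, 259.9]), array([17.7, 24.9]), 26.7)
hood 3441 [317. 390.] (array([654.2,  30.7]), array([86.5, 34. ]), 79.4)
```

View pics/w2.png

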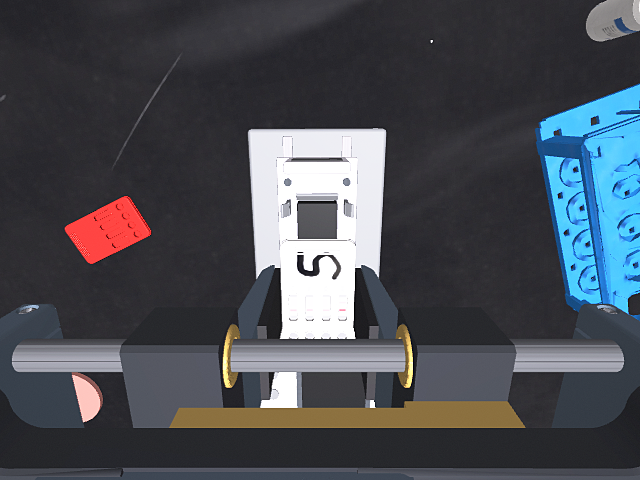

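The cassette hangs over the carriage, with its near end at pixel (318,245), and the empty nest and tab are in front of it. Next is the in-hand offset.

```bash
python3 - <<'E'
from h import *
z=np.load("w2.npz");im,P=z["im"],z["P"];Z=P[...,2]
a=np.radians(-10.65);ux=np.array([np.cos(a),np.sin(a)]);uy=np.array([-ux[1],ux[0]])
s=robot.read_state();t=s["ee_pos"][:2]
def lat(m,nm):
    q=P[m][:,:2]-t;x=q@ux;y=q@uy
    print(nm,"x",np.percentile(x,[1,99]).round(1),"y",np.percentile(y,[1,50,99]).round(1),"z",np.median(Z[m]).round(1))
box=np.zeros(Z.shape,bool);box[225:345,270:365]=1
m=box&(Z>122)&(Z<130)&(im.min(-1)>100)
lat(m,"cassette");print(rect(P[m]))
v,u=np.where(m)
for r in(250,260,270,280): 
    k=m[r];q=P[r][k][:,:2]-t;y=q@uy;x=q@ux;print(r,y.min().round(1),y.max().round(1),x.mean().round(1))
box[:]=0;box[140:235,240:400]=1
for nm,lo,hi in(("ped",26,30),("guide",33,40),("tab",46,56),("lips",30,38)): lat(box&(Z>lo)&(Z<hi),nm)
E
```

```text
cassette x [-31.4  22. ] y [-17.3   0.9  18.6] z 125.1
(array([546.5,  51.4]), array([43.3, 55.4]), 78.4)
250 -17.3 18.9 -26.8
260 -17.5 19.1 -21.7
270 -17.8 18.6 -16.5
280 -17.5 18.7 -11.1
ped x [-30.6  -6. ] y [-14.6   0.4  20.3] z 28.0
guide x [-62.7 -21.4] y [-25.3   0.5  26.1] z 36.1
tab x [-62.4 -54.3] y [-20.9  -0.   21.4] z 51.6
lips x [-62.7 -21.4] y [-25.3  -0.1  26.1] z 35.4
```

apply_moves([
  [[0,-0.2,30,0,0,-0.004],[0,0,30,0,0,0],[0,0,15,0,0,0],[0,0,6,0,0,0],[0,0,0,0,0,0],[0,0,3,0,0,0],[0,0,2,0,0,0],[0,0,2,0,0,0],[0,0,2,0,0,0],[0,0,1,0,0,0],[0,0,0,0,0,0],[0,0,0,0,0,0]],
])

```text
clock: 6.88
ee_pos: [550.8, 49.9, 54.5]
tool_rot: [[-0.983, 0.184, 0.0], [0.184, 0.983, -0.0], [-0.0, 0.0, -1.0]]
ft_force: [0.1, -0.4, -0.1]
opening: 0.4
```

apply_moves([
  [[0,0,0.8,0,0,0],[0,0,0,0,0,0]],
])

```text
clock: 7.12
ee_pos: [550.8, 49.9, 53.6]
tool_rot: [[-0.983, 0.184, 0.0], [0.184, 0.983, 0.0], [-0.0, 0.0, -1.0]]
ft_force: [0.0, 0.3, -0.8]
opening: 0.407
```

apply_moves([
  [[0,0,0,0,0,0],[0,0,0,0,0,0],[0,0,0,0,0,0],[0,0,-20,0,0,0],[0,0,-40,0,0,0],[-40,0,-40,0,0,0],[-40,0,0,0,0,0],[0,0,0,0,0,0],[0,0,0,0,0,0]],
], claw=0.1)

```text
clock: 8.25
ee_pos: [628.3, 35.2, 152.9]
tool_rot: [[-0.983, 0.184, -0.002], [0.184, 0.983, 0.0], [0.002, -0.0, -1.0]]
ft_force: [-0.0, 0.0, 0.3]
opening: 0.552
```

```bash
python3 - <<'E'
from h import *
s=robot.read_state();R=s["tool_rot"];print(s["ee_pos"])
im,P=grab("wrist");save("w3.png",im);np.savez("w3.npz",im=im,P=P)
E
```

```text
[628.32724944  35.17906847 152.85490506]
```

View pics/w3.png

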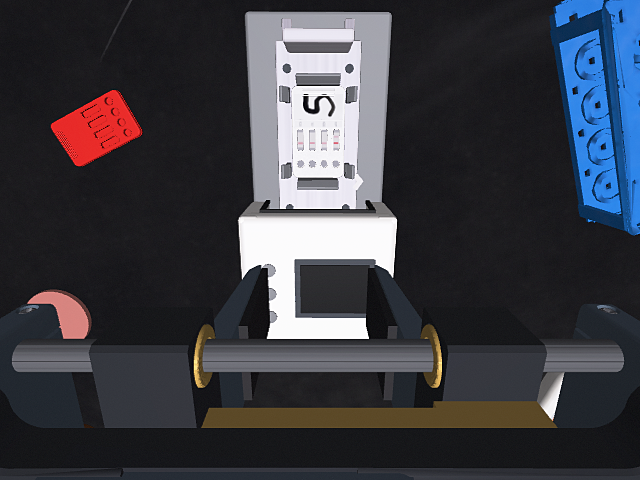

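The cassette is at pixel (318,133) inside all the guides, face up. I'm measuring how it seated while I swing round in front of the tab with the jaws shut.

apply_moves([
  [[42,0,0,0,0,0],[42,0,0,0,0,0],[42,0,0,0,0,0],[43,0.4,0,0,0,0],[0,0,0,0,0,0],[0,0,40,0,0,0],[0,0,40,0,0,0],[0,0,20,0,0,0],[0,0,0,0,0,0],[0,0,0,0,0,0]],
], claw=-1, force=20)

```text
clock: 9.55
ee_pos: [464.3, 66.7, 54.4]
tool_rot: [[-0.983, 0.184, 0.002], [0.184, 0.983, 0.0], [-0.002, 0.0, -1.0]]
ft_force: [0.2, 0.2, 0.9]
opening: -0.001
```

```bash
python3 - <<'E'
from h import *
z=np.load("w3.npz");im,P=z["im"],z["P"];Z=P[...,2]
a=np.radians(-10.65);ux=np.array([np.cos(a),np.sin(a)]);uy=np.array([-ux[1],ux[0]])
t=np.array([550.74,50.07])
q=P[...,:2]-t;X=q@ux;Y=q@uy
for x in(-28,-20,-10,0,10,20,28):
    print(x,[np.nanmedian(Z[(abs(X-x)<3)&(abs(Y-y)<3)]).round(1) for y in(-15,-8,0,8,15)])
h=(Z>60)&(Z<66)&(abs(Y)<30)&(X<140);print("hood front x",np.nanpercentile(X[h],1))
k=(Z>46)&(Z<56)&(X<-40)&(abs(Y)<30);print("tab",np.nanpercentile(X[k],[1,99]),np.nanpercentile(Y[k],[1,99]))
p=robot.read_state()["ee_pos"][:2]-t;print("tcp",p@ux,p@uy)
E
```

```text
-28 [np.float64(33.0), np.float64(33.2), np.float64(33.3), np.float64(33.4), np.float64(32.9)]
-20 [np.float64(33.3), np.float64(33.3), np.float64(33.3), np.float64(33.4), np.float64(33.2)]
-10 [np.float64(33.1), np.float64(33.5), np.float64(33.3), np.float64(33.2), np.float64(33.3)]
0 [np.float64(32.3), np.float64(32.7), np.float64(32.9), np.float64(32.9), np.float64(32.3)]
10 [np.float64(32.6), np.float64(32.8), np.float64(33.2), np.float64(32.9), np.float64(32.7)]
20 [np.float64(32.8), np.float64(33.2), np.float64(33.3), np.float64(33.0), np.float64(32.6)]
28 [np.float64(33.3), np.float64(33.1), np.float64(33.1), np.float64(33.2), np.float64(33.2)]
hood front x 54.12384376009413
tab [-61.6931841  -53.70218738] [-20.97371776  21.43168261]
tcp -88.01624946824019 0.38258379675521137
```

The cassette is flat at about 33 mm everywhere, so it is seated. About 84 mm of push remains after 10 mm of free approach.

apply_moves([
  [[-4,0,0,0,0,0],[-4,0,0,0,0,0],[-4,0,0,0,0,0],[-5,0,0,0,0,0],[-6,0,0,0,0,0],[-7,0,0,0,0,0],[-8,0,0,0,0,0],[-8,0,0,0,0,0],[-8,0,0,0,0,0],[-7,0,0,0,0,0],[-6,0,0,0,0,0],[-5,0,0,0,0,0]],
])

```text
clock: 11.05
ee_pos: [534.5, 53.3, 53.6]
tool_rot: [[-0.983, 0.184, -0.0], [0.184, 0.983, -0.0], [0.0, -0.0, -1.0]]
ft_force: [-0.7, -0.1, -0.9]
opening: 0.005
```

apply_moves([
  [[-4,0,0,0,0,0],[-3,0,0,0,0,0],[-3,0,0,0,0,0]],
])

```text
clock: 11.42
ee_pos: [542.3, 51.8, 53.6]
tool_rot: [[-0.983, 0.184, -0.004], [0.184, 0.983, 0.0], [0.004, -0.0, -1.0]]
ft_force: [-7.8, 2.5, 6.3]
opening: 0.003
```

apply_moves([
  [[-3,0,0,0,0,0],[-2,0,0,0,0,0]],
])

```text
clock: 11.68
ee_pos: [544.1, 51.4, 53.4]
tool_rot: [[-0.983, 0.184, -0.011], [0.184, 0.983, 0.001], [0.011, -0.001, -1.0]]
ft_force: [-13.1, 3.6, 9.6]
opening: 0.007
```

apply_moves([
  [[-2,0,0,0,0,0],[-2,0,0,0,0,0]],
])

```text
clock: 11.92
ee_pos: [548.2, 50.6, 53.3]
tool_rot: [[-0.983, 0.184, -0.01], [0.184, 0.983, 0.001], [0.01, -0.001, -1.0]]
ft_force: [-6.3, 2.1, 4.3]
opening: 0.002
```

apply_moves([
  [[-2,0,0,0,0,0],[0,0,0,0,0,0]],
])

```text
clock: 12.18
ee_pos: [553.8, 49.8, 53.6]
tool_rot: [[-0.983, 0.184, -0.002], [0.184, 0.983, 0.0], [0.002, 0.0, -1.0]]
ft_force: [-4.7, 1.9, 2.9]
opening: 0.006
```

apply_moves([
  [[-2,0,0,0,0,0],[0,0,0,0,0,0]],
])

```text
clock: 12.42
ee_pos: [553.9, 49.8, 53.5]
tool_rot: [[-0.983, 0.184, -0.006], [0.184, 0.983, 0.001], [0.007, -0.0, -1.0]]
ft_force: [-8.8, 3.5, 6.4]
opening: 0.005
```

It snapped forward about 5.6 mm and then stopped hard: force rises without motion. That matches the detent and stop, so I'll back off and check.

apply_moves([
  [[15,0,0,0,0,0],[25,0,0,0,0,0],[0,0,-40,0,0,0],[0,0,-50,0,0,0],[-40,0,-20,0,0,0],[-50,0,0,0,0,0],[0,0,0,0,0,0],[0,0,0,0,0,0]],
])

```text
clock: 13.42
ee_pos: [605.2, 40.0, 163.2]
tool_rot: [[-0.983, 0.184, -0.001], [0.184, 0.983, -0.0], [0.001, -0.0, -1.0]]
ft_force: [-0.8, -0.1, -0.1]
opening: 0.003
```

```bash
python3 - <<'E'
from h import *
print(robot.read_state()["ee_pos"],robot.read_state()["ft_force"])
im,P=grab("wrist");save("w4.png",im);Z=P[...,2]
a=np.radians(-10.65);ux=np.array([np.cos(a),np.sin(a)]);uy=np.array([-ux[1],ux[0]])
q=P[...,:2]-np.array([550.74,50.07]);X=q@ux;Y=q@uy
h=(Z>60)&(Z<66)&(abs(Y)<30)&(X<140);print("hood front x",np.nanpercentile(X[h],1))
k=(Z>46)&(Z<56)&(X<45)&(abs(Y)<30);print("tab",np.nanpercentile(X[k],[1,99]))
im,P=grab("scene");save("s4.png",cv2.resize(im[100:430,120:520],(800,660))[:600])
E
```

```text
[605.21152865  39.95235889 163.16672   ] [-0.7908586  -0.14636326 -0.1211554 ]
hood front x 53.69437614862114
tab [20.1320927 28.2129326]
```

View pics/w4.png

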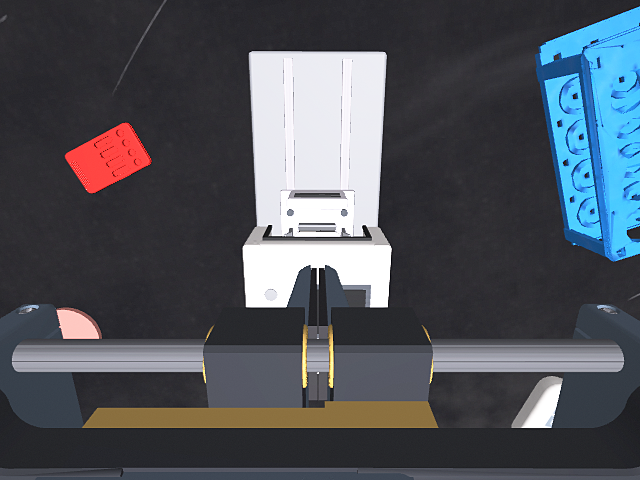

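View pics/s4.png

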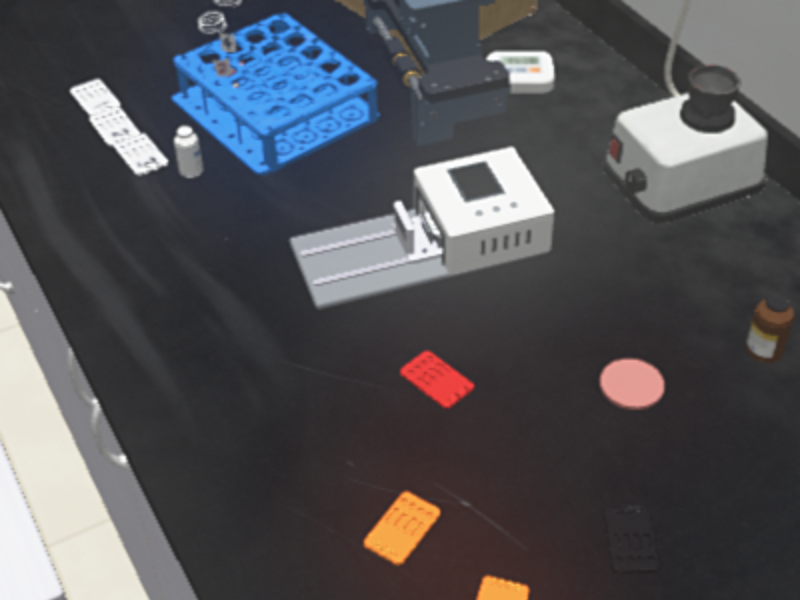

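The tab, at wrist pixel (318,195), is 33.6 mm in front of the hood's edge. Home is 32 mm, and an unlatched carriage would have sprung back to 45 mm or more. The bottle (scene crop 188,152) and the dish (632,383) haven't moved. Handing in.

```bash
python3 -c "
from cell import robot
print(robot.job_done(),robot.read_state()['clock'])"
```

```text
the job is handed in; nothing more can be done
the job is handed in; nothing more can be done
```

I laid the white cassette face up in the nest and pushed the carriage home by its tab. I then withdrew the gripper clear of everything and handed the job in. The arm's clock read about 13.5 s, against the 48 s limit.

- **Seating:** before the push, the cassette's top measured 32.3–33.5 mm at every point checked. It should be 34 mm, and the small offset fits the 2 mm calibration error. It lay flat inside all the guides.
- **Detent:** the push met about 13 N at the ridge, then the carriage snapped forward about 5.6 mm. After that the force rose without any motion, so it was against the stop.
- **Holding home:** with the gripper withdrawn, the tab measured 33.6 mm in front of the hood's edge, against a nominal 32 mm. I put the 1.6 mm down to the hood's edge and calibration error, because an unlatched carriage would stand at 45 mm or more.
- **Bottle and dish:** both looked unmoved in the last pictures; I did not measure their positions.

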